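# Clamp the sprig mould in the carving vise

### The arm

A 6-joint arm with a two-finger parallel gripper is mounted at the origin on the work surface. World frame = base frame: x ahead of the robot, y to its left, z up, the work surface at z = 0. Lengths are in mm, angles in rad, forces in N, time in s.
With the tool pointing down it reaches from about 300 to 750 mm from the base axis. Payload 8.5 kg.
Tool frame: the origin (TCP) lies at the very end of the fingers, on their centre line; the grasp point (between the pads) lies 19 mm behind it; z points along the fingers, y is the line along which they close (so a half turn about z gives the same grasp; the last joint's range is limited). The gripper opens to 85 mm and grips with 20 to 120 N. Pads are 22 mm wide; open, the fingers measure 114 mm over their backs; the gripper's body (76 mm by 85 mm) begins 54 mm behind the grasp point. The pads swing forward as they close: fully open they stand 13 mm farther back than shut.
Start: joints at [-1.338, 0.381, 1.297, -0, 1.464, -0.215], TCP at [238.133, -495.755, 231.322] pointing down, gripper open.
Joint ranges: [-3.11, 3.11], [-0.89, 2.33], [0.22, 2.48], [-1.42, 4.56], [0.17, 2.85], [-2.88, 2.88]. Speed limits (rad/s): [2.39, 2.39, 3.14, 3.14, 3.14, 3.14].

### API

Orientations are given as a 3x3 rotation matrix whose columns are the frame's x, y, z axes.
In Python, from plant import ctrl gives the robot as it stands. The module is installed in compiled form; this text tells all that it offers.
- The arm moves only by the tool servo_tool, never from a script. Its argument "commands" is one flat list of numbers, 7 for each row, row after row: the turn, a rotation vector about the world's x, y, z normalised to -1 to 1, where 1 is pi rad, then the shift along the world's x, y, z normalised to -1 to 1, where 1 is 500 mm, then the closure, from 0 (fully open) to 1 (shut). In form: [rx, ry, rz, x, y, z, hand, rx, ry, rz, x, y, z, hand, ...]. A call has exactly 5 rows; each row shifts and turns the commanded pose from where the row before left it; what a row does not reach is not made up. A row lasts 1/8 s, in which the tool goes at most 62.5 mm and 10.7 degrees, less where a joint would pass 70% of its speed; a pose out of reach is approached as far as the arm can. A call with a number of a shift or a turn outside -1 to 1 is refused whole. A call with a gripper value outside its range is refused whole. The fingers move at their own pace and stop on an object; "newtons" is the grip in N (left out, the last holds). Time passes only in rows, so rows that do not move let the fingers close, or fill a call up. It gives the time, the measured TCP pose, the force, the opening and the grip force at its end, in the units of the state.
- ctrl.sense(): the state, without advancing time (a new reading comes with each control period).
- ctrl.get_image(name): name is "scene" or "top" or "wrist"; returns the picture (400x640x3 uint8, red, green, blue); there is no depth.
- ctrl.camera_params(name): a dict with "fovy" (degrees; the focal length in pixels is half the picture's height over the tangent of half this angle, whatever the lens; pixels are square), "cx", "cy" (the principal point, pixels), "R" (3x3) and "t" (3): a world point X has camera coordinates R X + t. Camera axes: x right, y down, z forward; pixel columns grow to the right and rows downward; lengths in mm; the calibration is good to about 2 mm. A picture is of the moment at which its call begins: read the wrist's pose just before it. camera_params takes no time and is no camera call; for the wrist camera it gives the pose at the moment of the call.
- ctrl.hand_in(): hands the job in; it is judged then, once.
Trained networks look in the newest picture that a camera, given by its name, has taken for a name from the list of things; names that differ only in an ending like _2 or _b are one class to them, and where a whole thing is asked for, a point or a joint stands for the part that bears it (a point fixed in the world has none). Each returns a list of dicts, best first, with "p" (0 to 1); they miss things now and then, are a little off and sometimes report something else, mostly with a low value. They report only what shows in the picture. A call takes as long as a camera call. They do not tell look-alikes from the thing itself.
- ctrl.recognise(camera, target): "box" ([left, top, width, height] in pixels, round what is visible of it).
The state is a dict: "t": time; "joint_positions": joint angles; "qvel": joint speeds; "joint_torque": joint torques, N m; "tool_pos": TCP position; "tcp_rot": TCP orientation; "contact_force": force on the tool from outside, world axes, zero at the start; "wrist_torque": the same for the moment, N m; "gripper_width": finger opening in mm; "grip_force": force on a finger pad.
Only numpy, scipy, OpenCV 4.12 (cv2) and the standard library are available. Lean on these libraries where they do the work, as an engineer would, in place of code of your own. Each camera call takes 0.05 s, during which the arm holds its last target. There are 200 camera calls.

### The job

Clamp the plaster sprig mould (the largest of the three plaster blocks, with a round hollow in its top) in the carving vise for touching up: set it hollow up on the two parallels, lengthwise along the jaws and centred on them, and press it firmly against the fixed jaw for a moment while the sliding jaw is still clear of it. Then let go of it and push the sliding jaw up against it until it is gripped tight between both jaws, but do not crush the soft plaster; leave all the other things where they are.

Things in the scene. Friction and masses are not known exactly. Their poses are not given: they have to be found in the camera images.
- mould: Clay-stained buff plaster block, 40 (x) x 60 (y) x 45 mm tall (z), 0.1 to 0.2 kg, with a round hollow marked in its top. Starts upright, hollow up, on the table among two smaller plaster blocks. Origin: centre of its underside; z up. Half a turn about z makes no difference.
- vise: Grey vise fixed to the table; bed 240 (x) x 100 (y) x 14 mm. Origin: centre of its underside; x points from the sliding to the fixed jaw (closing direction), y along the jaw faces. Jaws are 50 mm wide (y), tops 58 mm above the table. Two fixed steel parallels, 8 mm thick, 50 mm long in y, lie along the fixed jaw, centred 7 and 33 mm from its face, tops 30 mm above the table.
- fixed_jaw: The fixed jaw of the vise. Origin: on its gripping face, midway along y, at table height; the jaw extends 36 mm to +x (vise axes), top 58 mm above the table. Firmly means 5 to 10 N, kept up for half a second; dragging over the parallels takes some force too.
- seat (a point): Where the centre of the mould's underside belongs: at parallel-top height (30 mm above the table), midway along the jaws, 20 mm (half the mould's thickness) from the fixed jaw's face. Axes as the vise's.
- jaw_plate: Steel face plate of the sliding jaw, 50 mm wide (y), from 32 to 58 mm above the table. Origin: on its gripping face, midway along y, at table height. Axes as the vise's.
- jaw_back (a point): Middle of the flat upright back face of the sliding jaw, 34 mm behind its gripping face, 45 mm above the table; push here along the vise's x. The face is 50 mm wide, from 16 to 58 mm above the table. A wooden knob, 24 mm across, stands on the jaw, its axis 16 mm ahead of this face, top 90 mm above the table.
- sliding_jaw (a joint): Travel of the sliding jaw in m, growing as it closes (0 to 0.050). The gap between the jaws is 80 mm minus this; it starts 60 to 80 mm wide. The slide is stiff: about 8 N moves it, it stays where it is left and keeps the grip it was pushed home with, up to about 8 N. So push with clearly more than 8 N (15 to 20 N) once it bears on the mould.
- blank_flat: Flat plain plaster block, 40 x 45 x 22 mm tall; leave it. Origin: underside, near its middle.
- blank_slim: Slim plain plaster block, 28 x 50 x 32 mm tall; leave it. Origin: underside, near its middle.
- cup: Terracotta cup, 72 mm across the rim, 70 mm tall; leave it. Origin: underside, near its middle.
- pebble_a: Dark grey pebble, 46 mm across, 21 mm tall; leave it. Origin: underside, near its middle.
- pebble_b: Dark grey pebble like the other; leave it. Origin: underside, near its middle.
- brush: Brush lying on the table; leave it. Origin: underside, near its middle.
- rib: Wooden spatula 200 mm long, lying on the table; leave it. Origin: underside, near its middle.
Things that resemble listed ones, but are neither listed nor needed, are in the scene too. Leave any purple look-alike of the mould alone.

How it is judged:
By the outcome, as a careful person would: the job done as asked, in the order asked, and still so for the second after the job is handed in, with the robot touching nothing.
It also fails if it takes over 58 s, if anything falls off the work surface, if the arm or the gripper's body presses on something with over 40 N, if the wrist force passes 120 N, or if a joint passes its speed limit or range.

## Working session

There is one attempt and no reset: what is moved stays moved. The work goes in short steps, Python scripts to look and compute and a tool call to move; the robot and the scene stay as the last step left them, time stands still between calls to the robot, and variables do not carry over. Pictures are saved under pics/ and viewed, at most 10 in all, crops included, and the job is handed in when it is done.

Besides the shell and the picture viewer there is one more tool, called after ">>>" by a JSON object that holds its "fn" and its "kwargs", one argument or row to a line. servo_tool: Moves the arm, as the interface text tells. Scaled input: -1 to 1 covers 500 mm each way for a shift and pi rad each way for a turn. Its arguments: {"type":"object","properties":{"commands":{"type":"array"},"newtons":{"type":"number"}},"required":["commands"]}

```bash
mkdir -p pics
cat > h.py <<'E'
import numpy as np, cv2
from plant import ctrl
def cam(n):
    p=ctrl.camera_params(n); f=200/np.tan(np.radians(p['fovy'])/2)
    return f,p['cx'],p['cy'],np.array(p['R']),np.array(p['t'])
def back(n,uv,z,c=None):
    f,cx,cy,R,t=c or cam(n); d=R.T@np.array([(uv[0]-cx)/f,(uv[1]-cy)/f,1]); o=-R.T@t
    return o+d*(z-o[2])/d[2]
def proj(n,X,c=None):
    f,cx,cy,R,t=c or cam(n); q=R@np.array(X)+t; return np.array([cx+f*q[0]/q[2],cy+f*q[1]/q[2]])
def shot(n,fn):
    im=np.array(ctrl.get_image(n)); cv2.imwrite('pics/'+fn,im[:,:,::-1]); return im
E
python3 - <<'E'
from h import *
np.set_printoptions(precision=1,suppress=True)
shot('top','top1.png'); shot('scene','scene1.png')
for c in('top','scene'):
    print(c,cam(c)[0],-cam(c)[3].T@cam(c)[4])
    for t in('mould','vise','jaw_plate','fixed_jaw','jaw_back','blank_flat','blank_slim'):
        for r in ctrl.recognise(c,t)[:3]:
            b=r['box']; print(t,round(r['p'],2),np.array(b),back(c,(b[0]+b[2]/2,b[1]+b[3]/2),45))
print(ctrl.sense()['t'],ctrl.sense()['tcp_rot'])
E
```

```text
top 492.77428235956023 [ 368.5  -48.4 1317.2]
mould 0.97 [488.  216.9  22.7  23.9] [ 436.5 -494.7   45. ]
mould 0.91 [409.  186.3  29.3  24.2] [ 514.6 -301.6   45. ]
mould 0.79 [387.8 245.7  34.6  23.6] [ 362.3 -250.9   45. ]
vise 0.95 [219.6 127.3  49.6  90.8] [580.5 165.7  45. ]
vise 0.17 [410.1 186.8  29.   25.9] [ 511.1 -304.    45. ]
jaw_plate 0.45 [230.8 174.   16.5   5.9] [569.1 179.4  45. ]
fixed_jaw 0.7 [235.7 137.6  22.7  21.3] [645.7 160.4  45. ]
jaw_back 0.84 [226.2 177.   29.   12.7] [552.3 174.7  45. ]
blank_flat 0.52 [354.4 165.9  17.1  17.2] [ 576.9 -144.4   45. ]
scene 363.604836389217 [994.4 338.5 948.8]
mould 0.8 [263.2 147.   16.9  17.2] [ 529.4 -289.4   45. ]
mould 0.8 [306.1 127.9  19.3  24. ] [ 381.8 -232.1   45. ]
mould 0.5 [238.1 106.6  21.8  17.2] [ 456.8 -482.6   45. ]
vise 0.96 [332.5 226.7  83.5  77. ] [604.  188.2  45. ]
jaw_plate 0.69 [371.4 246.2  13.6  22.1] [578.6 181.9  45. ]
fixed_jaw 0.85 [344.2 262.5  23.2  23.4] [657.  168.2  45. ]
jaw_back 0.78 [371.3 240.3  23.1  27.5] [562.4 185.4  45. ]
blank_flat 0.53 [280.8 188.5  17.7  21.1] [ 608.6 -126.9   45. ]
blank_slim 0.46 [315.8 166.9  10.7  19. ] [ 482.2 -115.5   45. ]
blank_slim 0.18 [330.9 229.1  82.8  72.6] [608.  184.7  45. ]
0.8 [[ 0.9  0.4 -0. ]
 [ 0.4 -0.9  0. ]
 [-0.  -0.  -1. ]]
```

View pics/top1.png

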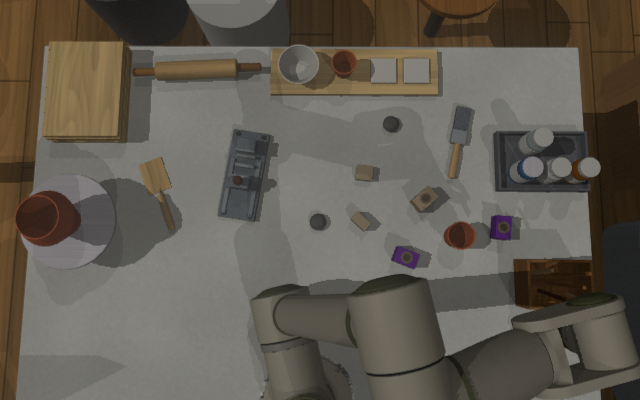

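View pics/scene1.png

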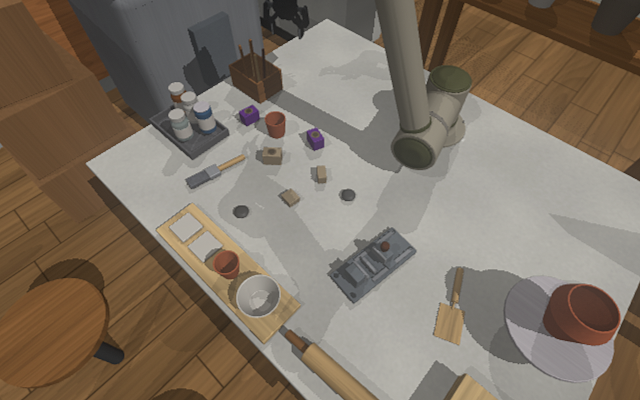

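The top view shows the buff mould with its hollow at about (424,199). The purple look-alikes are at (501,227) and (405,257), and the vise is at (245,173) with its fixed jaw on the far (+x) side. The scene view agrees, with the mould at (271,156) and the vise at (372,265).

>>> {"fn": "servo_tool", "kwargs": {
  "commands": [0,0,0,0.098,0.069,0,0,0,0,0,0.098,0.069,0,0,0,0,0,0.098,0.069,0,0,0,0,0,0.09,0.06,0,0,0,0,0,0.04,0.04,0,0],
  "newtons": 30
}}

```text
t: 1.42
tool_pos: [452.0, -340.5, 231.2]
tcp_rot: [[0.9, 0.435, 0.0], [0.435, -0.9, 0.0], [0.0, -0.0, -1.0]]
contact_force: [-0.0, -0.4, 1.0]
gripper_width: 85.6
grip_force: 0.0
```

Run:
```python
from h import *
np.set_printoptions(precision=2,suppress=True)
s=ctrl.sense();c=cam('wrist'); im=shot('wrist','w1.png')
o=-c[3].T@c[4]; Rt=np.array(s['tcp_rot'])
print(s['t'],s['tool_pos'],Rt,'cam in tool',Rt.T@(o-s['tool_pos']),c[0]); print(Rt.T@c[3].T)
for r in ctrl.recognise('wrist','mould'):
    b=r['box']; print(r['p'],b,back('wrist',(b[0]+b[2]/2,b[1]+b[3]/2),45,c))
```

```text
1.425 [ 452.04 -340.52  231.22] [[ 0.9   0.44  0.  ]
 [ 0.44 -0.9   0.  ]
 [ 0.   -0.   -1.  ]] cam in tool [  72.02    1.19 -141.12] 346.00960209165487
[[ 0.   -0.96 -0.28]
 [ 1.    0.    0.  ]
 [-0.   -0.28  0.96]]
0.91 [274.7, 59.9, 71.0, 63.4] [ 515.72 -304.16   45.  ]
0.8 [411.1, 204.4, 77.4, 61.4] [ 450.97 -492.93   45.  ]
0.62 [164.5, 168.4, 79.5, 72.3] [ 372.71 -255.58   45.  ]
```

View pics/w1.png

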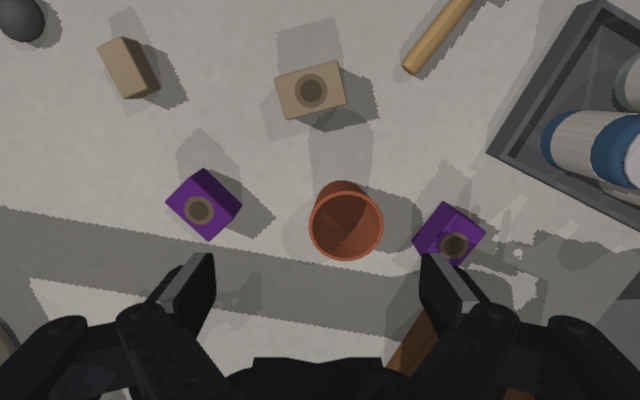

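The wrist view shows the buff mould at about (311,90), with the slim blank at (128,68), the cup at (346,220) and purple look-alikes at (203,205) and (449,240). I'll fit the mould's top-face rectangle, and also the vise yaw from the top view.

Run:
```python
from h import *
from scipy.optimize import least_squares
np.set_printoptions(precision=2,suppress=True)
im=cv2.imread('pics/w1.png'); c=cam('wrist')
hsv=cv2.cvtColor(im,cv2.COLOR_BGR2HSV); print(hsv[75,295],hsv[40,230],hsv[110,300],hsv[112,340],hsv[118,290])
m=((hsv[:,:,1]>60)&(hsv[:,:,0]<30)).astype(np.uint8); m[:, :262]=0; m[:,362:]=0; m[140:]=0;m[:50]=0
m=cv2.morphologyEx(m,cv2.MORPH_CLOSE,np.ones((9,9))); cn=max(cv2.findContours(m,0,1)[0],key=cv2.contourArea)
hull=cv2.convexHull(cn)[:,0].astype(float); print(cv2.contourArea(cn),cv2.boundingRect(cn))
def sil(p):
    ca,sa=np.cos(p[2]),np.sin(p[2])
    P=[proj('wrist',[p[0]+ca*x-sa*y,p[1]+sa*x+ca*y,z],c) for x in(-20,20) for y in(-30,30) for z in(0,45)]
    return cv2.convexHull(np.array(P,np.float32))
def sup(pts): 
    a=np.linspace(0,2*np.pi,48,endpoint=False); return (pts@np.array([np.cos(a),np.sin(a)])).max(0)
best=min((least_squares(lambda p:sup(sil(p)[:,0])-sup(hull),[515,-303,a]) for a in np.arange(0,3.1,.4)),key=lambda r:r.cost)
print(best.x,best.cost)
cv2.polylines(im,[np.round(sil(best.x)).astype(np.int32)],True,(0,0,255),1)
a=cv2.resize(im[40:150,240:380],None,fx=4,fy=4)
t=cv2.imread('pics/top1.png')[115:235,205:285]; t=cv2.resize(t,None,fx=4.6,fy=4.6,interpolation=cv2.INTER_CUBIC)
H=max(a.shape[0],t.shape[0]); a=np.pad(a,((0,H-a.shape[0]),(0,0),(0,0)));t=np.pad(t,((0,H-t.shape[0]),(0,0),(0,0)))
o=np.hstack([a,t])[:, :]; o=cv2.resize(o,None,fx=.8,fy=.8); print(o.shape); cv2.imwrite('pics/d1.png',o)
```

```text
[ 17  69 133] [ 19  13 152] [ 18  72 131] [20 18 86] [ 17  70 113]
2753.0 (275, 61, 72, 59)
[ 516.76 -304.45    0.78] 163.076238609288
(442, 742, 3)
```

View pics/d1.png

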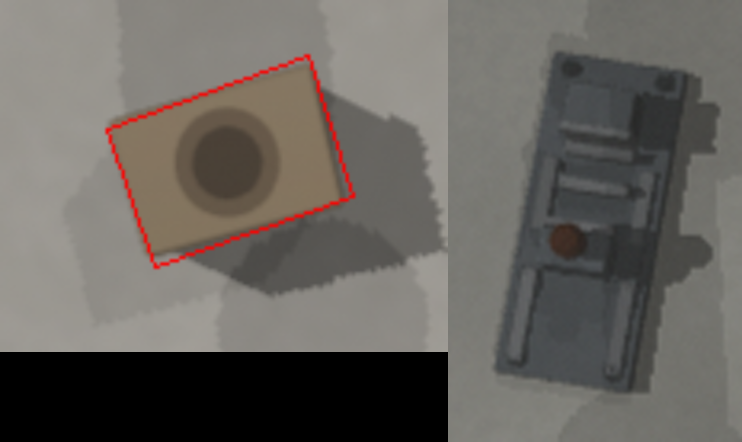

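The left panel shows the fitted outline about 2–3 px off on the mould. The camera is almost straight above, so I'll use the top face directly. The right panel gives the vise bed corners at top-image pixels (234.3,128.6), (270.8,134), (256.1,221) and (218.3,216.4).

Run:
```python
from h import *
np.set_printoptions(precision=2,suppress=True)
im=cv2.imread('pics/w1.png'); c=cam('wrist')
hsv=cv2.cvtColor(im,cv2.COLOR_BGR2HSV)
m=((hsv[:,:,1]>50)&(hsv[:,:,0]<30)).astype(np.uint8); m[:, :262]=0; m[:,362:]=0; m[140:]=0;m[:50]=0
cn=max(cv2.findContours(m,0,1)[0],key=cv2.contourArea)
w=np.array([back('wrist',p,45,c)[:2] for p in cn[:,0]],np.float32); print(cv2.minAreaRect(w),cv2.boxPoints(cv2.minAreaRect(w)))
print('bed'); P=[back('top',p,14) for p in [(234.3,128.6),(270.8,134),(256.1,221),(218.3,216.4)]]; P=np.array(P);print(P)
d=P[0]+P[1]-P[2]-P[3]; print(P.mean(0),np.linalg.norm(d)/2,np.arctan2(d[1],d[0]))
s=ctrl.sense();R=s['tcp_rot'];print('tool y ang',np.arctan2(R[1][1],R[0][1]),s['joint_positions'])
```

```text
((516.4205932617188, -303.7607116699219), (39.165157318115234, 58.940399169921875), 40.75003433227539) [[ 482.35 -294.22]
 [ 520.82 -338.87]
 [ 550.49 -313.3 ]
 [ 512.02 -268.65]]
bed
[[706.74 201.42  14.  ]
 [692.09 102.08  14.  ]
 [456.23 136.67  14.  ]
 [468.01 237.17  14.  ]]
[580.77 169.33  14.  ] 239.88745138387816 -0.14712712528096644
tool y ang -1.119333705215414 [-0.86  0.41  1.25  0.    1.48  0.26]
```

>>> {"fn": "servo_tool", "kwargs": {
  "commands": [0,0,0.041,0.064,0.037,0,0,0,0,0.0415,0.065,0.0365,0,0,0,0,0,0,0,-0.12,0,0,0,0,0,0,-0.12,0,0,0,0,0,0,-0.1,0]
}}

```text
t: 2.15
tool_pos: [513.6, -306.1, 59.3]
tcp_rot: [[0.761, 0.649, -0.001], [0.649, -0.761, 0.0], [-0.0, -0.001, -1.0]]
contact_force: [-0.4, -0.6, 0.2]
gripper_width: 85.2
grip_force: 0.0
```

Run:
```python
from h import *
shot('wrist','w2.png'); print(ctrl.sense()['tool_pos'])
```

```text
[ 511.25685824 -304.09314149   53.16607066]
```

View pics/w2.png

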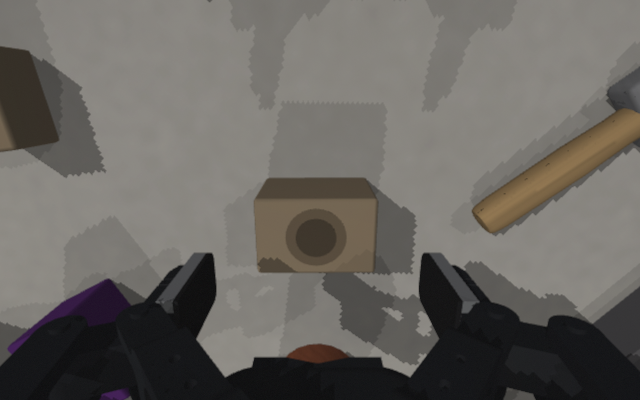

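The wrist view shows the mould square between the fingers, with its top face at u 254–377, v 198–272. I'll work out the remaining offset.

Run:
```python
from h import *
s=ctrl.sense(); a=np.array([back('wrist',p,45) for p in[(254,198),(377,198),(376,272),(258,272)]]); m=a.mean(0)
print(a,m,s['tool_pos'],m-s['tool_pos'],np.array(s['tcp_rot']).T@(m-s['tool_pos']),np.arctan2(s['tcp_rot'][1][1],s['tcp_rot'][0][1]))
```

```text
[[ 513.37166753 -266.31944796   45.        ]
 [ 549.50431478 -308.41043938   45.        ]
 [ 522.07990197 -333.56221815   45.        ]
 [ 484.94474394 -290.5452145    45.        ]] [ 517.47515705 -299.70933      45.        ] [ 511.25685824 -304.09314149   53.16607066] [ 6.21829882  4.38381149 -8.16607066] [7.59005102 0.78910931 8.14482568] -0.8648674317732
```

>>> {"fn": "servo_tool", "kwargs": {
  "commands": [0,0,0,0.011,0.007,0,0,0,0,0,0,0,-0.04,0,0,0,0,0,0,-0.03,0,0,0,0,0,0,0,0,0,0,0,0,0,0,0]
}}

```text
t: 2.82
tool_pos: [520.6, -302.5, 27.5]
tcp_rot: [[0.76, 0.649, 0.001], [0.65, -0.76, -0.001], [0.0, 0.002, -1.0]]
contact_force: [0.8, 0.7, -0.3]
gripper_width: 85.3
grip_force: 0.0
```

>>> {"fn": "servo_tool", "kwargs": {
  "commands": [0,0,0,-0.006,0.003,-0.022,0,0,0,0,0,0,-0.02,0,0,0,0,0,0,0,0.5,0,0,0,0,0,0,1,0,0,0,0,0,0,1],
  "newtons": 40
}}

```text
t: 3.45
tool_pos: [517.2, -300.6, 5.4]
tcp_rot: [[0.76, 0.65, 0.0], [0.65, -0.76, -0.0], [0.0, 0.0, -1.0]]
contact_force: [0.1, 0.6, -0.8]
gripper_width: 59.7
grip_force: 44.1
```

>>> {"fn": "servo_tool", "kwargs": {
  "commands": [0,0,0,0,0,0,1,0,0,0,0,0,0,1,0,0,0,0,0,0,1,0,0,0,0,0,0,1,0,0,0,0,0,0,1]
}}

```text
t: 4.08
tool_pos: [517.1, -300.5, 5.3]
tcp_rot: [[0.76, 0.649, 0.0], [0.649, -0.76, 0.0], [0.0, 0.0, -1.0]]
contact_force: [0.1, -0.2, -0.8]
gripper_width: 59.1
grip_force: 44.1
```

>>> {"fn": "servo_tool", "kwargs": {
  "commands": [0,0,0,0,0,0.1,1,0,0,0,0,0,0.12,1,0,0,-0.034,0,0.11,0.05,1,0,0,-0.034,0,0.12,0.05,1,0,0,-0.034,0,0.12,0.05,1]
}}

```text
t: 4.7
tool_pos: [516.8, -128.4, 189.3]
tcp_rot: [[0.928, 0.373, 0.0], [0.373, -0.928, 0.0], [0.0, 0.0, -1.0]]
contact_force: [0.7, 0.1, -0.8]
gripper_width: 59.6
grip_force: 44.3
```

>>> {"fn": "servo_tool", "kwargs": {
  "commands": [0,0,-0.034,0,0.122,0.02,1,0,0,-0.034,0,0.122,0,1,0,0,-0.034,0,0.122,0,1,0,0,-0.034,0,0.122,0,1,0,0,-0.034,0,0.118,0,1]
}}

```text
t: 5.32
tool_pos: [516.8, 174.9, 198.6]
tcp_rot: [[0.989, -0.15, 0.0], [-0.15, -0.989, 0.0], [0.0, -0.0, -1.0]]
contact_force: [1.8, -1.4, -0.6]
gripper_width: 59.7
grip_force: 44.2
```

>>> {"fn": "servo_tool", "kwargs": {
  "commands": [0,0,0,0,0.12,0,1,0,0,0,0,0,0,1,0,0,0,0,0,0,1,0,0,0,0,0,0,1,0,0,0,0,0,0,1]
}}

```text
t: 5.95
tool_pos: [517.4, 231.9, 198.5]
tcp_rot: [[0.989, -0.149, 0.0], [-0.149, -0.989, -0.0], [0.0, -0.0, -1.0]]
contact_force: [-0.5, -0.4, -1.6]
gripper_width: 59.6
grip_force: 44.3
```

Run:
```python
from h import *
s=ctrl.sense(); shot('wrist','w3.png'); print(s['t'],s['tool_pos'],s['contact_force'],np.arctan2(s['tcp_rot'][1][1],s['tcp_rot'][0][1]),s['gripper_width'])
for t in('jaw_plate','fixed_jaw','vise'): print(t,ctrl.recognise('wrist',t)[:2])
```

```text
5.95 [517.38351539 231.87262532 198.52853945] [-0.5057693  -0.38273133 -1.56364833] -1.719984217628546 59.56788432344937
jaw_plate [{'box': [342.1, 101.6, 66.4, 9.0], 'p': 0.94}]
fixed_jaw [{'box': [342.0, 3.8, 74.0, 23.4], 'p': 0.76}]
vise [{'box': [311.4, 0.0, 117.0, 216.5], 'p': 0.76}]
```

View pics/w3.png

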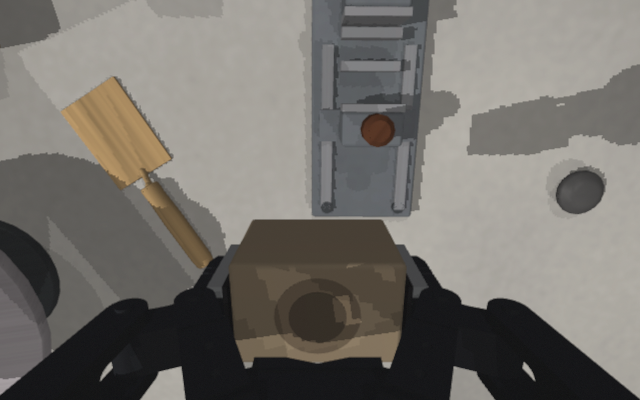

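The wrist view shows the knob at (377,130), the sliding plate's edge at v≈107, the fixed jaw at the top (v≈12) and the parallels at v≈32 and 65. The gripped mould is level at the bottom of the picture. I'm shifting over for a centred look.

>>> {"fn": "servo_tool", "kwargs": {
  "commands": [0,0,0,0.062,-0.058,0,1,0,0,0,0.062,-0.058,0,1,0,0,0,0,0,0,1,0,0,0,0,0,0,1,0,0,0,0,0,0,1]
}}

```text
t: 6.78
tool_pos: [578.5, 175.6, 198.6]
tcp_rot: [[0.989, -0.146, -0.0], [-0.146, -0.989, 0.0], [-0.0, -0.0, -1.0]]
contact_force: [-0.5, 0.5, -1.2]
gripper_width: 59.5
grip_force: 44.2
```

Run:
```python
from h import *
s=ctrl.sense(); im=shot('wrist','w4.png'); print(s['t'],list(s['tool_pos']))
c=cam('wrist'); np.savez('w4.npz',f=c[0],cx=c[1],cy=c[2],R=c[3],t=c[4])
for t in('jaw_plate','fixed_jaw','vise'): print(t,ctrl.recognise('wrist',t)[:2])
cv2.imwrite('pics/w4c.png',cv2.resize(im[0:240,190:450,::-1],None,fx=2.5,fy=2.5,interpolation=cv2.INTER_CUBIC))
```

```text
6.775 [np.float64(578.512387813196), np.float64(175.59435321776598), np.float64(198.56775174552203)]
jaw_plate [{'box': [289.3, 178.6, 55.5, 17.1], 'p': 0.73}]
fixed_jaw [{'box': [288.1, 65.4, 63.8, 47.3], 'p': 0.78}]
vise [{'box': [258.4, 29.4, 115.5, 190.3], 'p': 0.73}, {'box': [286.6, 67.0, 65.2, 45.3], 'p': 0.16}]
```

View pics/w4c.png

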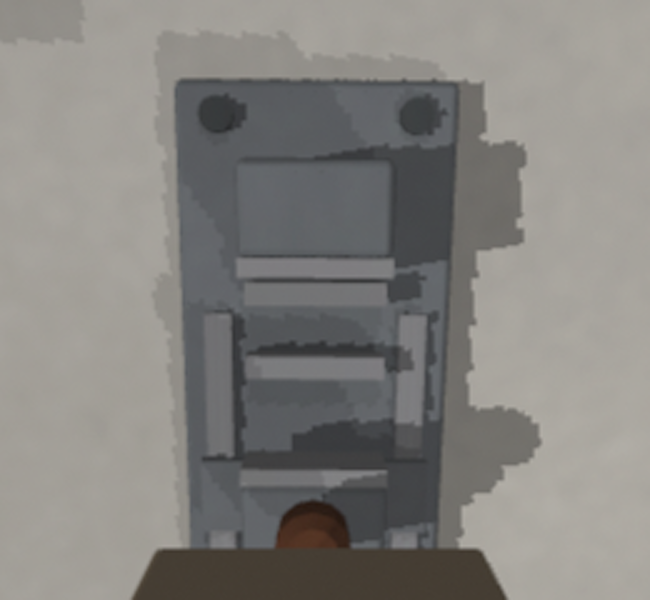

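The crop shows these features (crop pixels):
- Fixed-jaw face edge: (237,279) to (394,279)
- Parallels: (244,282)–(387,304) and (246,356)–(385,379)
- Sliding-plate edge: (241,469) to (386,469)
- Bed far corners: (176,81) and (458,84)

Run:
```python
from h import *
np.set_printoptions(precision=1,suppress=True)
d=np.load('w4.npz'); c=(float(d['f']),float(d['cx']),float(d['cy']),d['R'],d['t'])
B=lambda u,v,z: back('wrist',(u/2.5+190,v/2.5),z,c)[:2]
a=-.147;ux=np.array([np.cos(a),np.sin(a)]);uy=np.array([-ux[1],ux[0]])
for n,l,r,z in[('fixed',(237,279),(394,279),58),('jawback',(238,158),(391,158),58),('p1f',(243,282),(388,282),30),('p1b',(244,304),(387,304),30),('p2f',(246,356),(384,356),30),('p2b',(247,379),(385,379),30),('plate',(241,469),(386,469),58),('bedfar',(176,81),(458,84),14),('bedlow',(190,530),(438,530),14)]:
    L,R=B(*l,z),B(*r,z); m=(L+R)/2; e=L-R
    print(n,m,'w',np.linalg.norm(e),'ang',round(np.arctan2(e[1],e[0])-np.pi/2,3),'vx,vy',m@ux,m@uy)
s=ctrl.sense();p=np.array(s['tool_pos'])[:2];print(p,p@ux,p@uy, np.arctan2(s['tcp_rot'][1][1],s['tcp_rot'][0][1])+np.pi/2)
```

```text
fixed [636.4 166.9] w 49.77904726491025 ang -0.146 vx,vy 605.054168013848 258.2669932277242
jawback [672.  161.9] w 46.71318190963241 ang -0.146 vx,vy 641.01738052625 258.567072525882
p1f [634.  167.3] w 50.591582674421666 ang -0.146 vx,vy 602.624142782603 258.3337302793496
p1b [626.5 168.4] w 50.24565394534013 ang -0.146 vx,vy 595.0918551258504 258.33483993697126
p2f [608.5 171.2] w 49.31081731273205 ang -0.146 vx,vy 576.8586529881443 258.5161895048465
p2b [600.3 172.1] w 49.68337530835952 ang -0.146 vx,vy 568.5955412219337 258.15872275260716
plate [574.7 176.7] w 48.93091888971777 ang -0.146 vx,vy 542.6377110489923 258.9510727030051
bedfar [699.4 157.1] w 97.29991047132003 ang -0.156 vx,vy 668.8352826406394 257.82174441125477
bedlow [538.  182.1] w 98.79856174859394 ang -0.146 vx,vy 505.494492968299 258.9826193658924
[578.8 175.4] 546.902724926198 258.2433019391136 -0.1467682597623603
```

>>> {"fn": "servo_tool", "kwargs": {
  "commands": [0,0,0,0.0594,-0.0086,0,1,0,0,0,0,0,-0.1,1,0,0,0,0,0,-0.1,1,0,0,0,0,0,-0.04,1,0,0,0,0,0,0,1]
}}

```text
t: 7.6
tool_pos: [608.1, 170.7, 77.1]
tcp_rot: [[0.989, -0.147, -0.003], [-0.147, -0.989, -0.0], [-0.003, 0.001, -1.0]]
contact_force: [0.0, 0.6, -0.8]
gripper_width: 59.5
grip_force: 44.2
```

```bash
cat > v.py <<'E'
from h import *
a=-.1465;ux=np.array([np.cos(a),np.sin(a)]);uy=np.array([-ux[1],ux[0]])
def st():
    s=ctrl.sense();p=np.array(s['tool_pos']);f=np.array(s['contact_force']);R=s['tcp_rot']
    print('t',s['t'],'vx,vy,z',p[:2]@ux,p[:2]@uy,p[2],'F',f[:2]@ux,f[:2]@uy,f[2],'yaw',np.arctan2(R[1][1],R[0][1])+np.pi/2,'w',s['gripper_width'],'grip',s['grip_force'])
E
python3 -c "from v import *;st()"
```

```text
t 7.6 vx,vy,z 576.6280150563771 257.628946823584 77.07510317989784 F -0.05807717271809093 0.6008823967349187 -0.7953855183672535 yaw -0.14725756989854766 w 59.46301515472206 grip 44.24189507961273
```

>>> {"fn": "servo_tool", "kwargs": {
  "commands": [0,0,0,0,0.001,-0.05,1,0,0,0,0,0,-0.02,1,0,0,0,0,0,-0.008,1,0,0,0,0,0,-0.002,1,0,0,0,0,0,0,1]
}}

```text
t: 8.22
tool_pos: [609.2, 171.1, 39.1]
tcp_rot: [[0.989, -0.147, 0.001], [-0.147, -0.989, 0.0], [0.001, -0.0, -1.0]]
contact_force: [-0.3, 1.3, -1.2]
gripper_width: 59.6
grip_force: 44.3
```

```bash
python3 -c "from v import *;st()"
```

```text
t 8.225 vx,vy,z 577.6658481133405 258.191318902182 39.09917422799059 F -0.4894668185003837 1.207304899568343 -1.2204299008278034 yaw -0.14754184189479602 w 59.64101512905986 grip 44.25783812999725
```

>>> {"fn": "servo_tool", "kwargs": {
  "commands": [0,0,0,0,0,-0.005,1,0,0,0,0,0,-0.0025,1,0,0,0,0,0,0,1,0,0,0,0.006,-0.0009,0,1,0,0,0,0,0,0,1]
}}

```text
t: 8.85
tool_pos: [611.5, 170.8, 35.2]
tcp_rot: [[0.989, -0.147, -0.001], [-0.147, -0.989, 0.0], [-0.001, -0.0, -1.0]]
contact_force: [-4.4, 0.1, 5.4]
gripper_width: 59.6
grip_force: 45.1
```

```bash
python3 -c "from v import *;st()"
```

```text
t 8.85 vx,vy,z 580.0393512173309 258.23641662187356 35.18944508180992 F -4.348034704670469 -0.5504282988533888 5.426587303999959 yaw -0.14738988684267107 w 59.598652545285574 grip 45.07200300693512
```

>>> {"fn": "servo_tool", "kwargs": {
  "commands": [0,0,0,0,0,0.001,1,0,0,0,0.004,-0.0006,0,1,0,0,0,0.004,-0.0006,0,1,0,0,0,0,0,0,1,0,0,0,0,0,0,1]
}}

```text
t: 9.48
tool_pos: [616.2, 170.0, 35.2]
tcp_rot: [[0.989, -0.147, 0.001], [-0.147, -0.989, 0.0], [0.001, -0.0, -1.0]]
contact_force: [-0.3, -0.3, 2.7]
gripper_width: 59.6
grip_force: 44.8
```

```bash
python3 -c "from v import *;st()"
```

```text
t 9.475 vx,vy,z 584.7459874817139 258.1165087561726 35.217209774420226 F -0.2618963943318617 -0.31456826004049604 2.718205669578162 yaw -0.14764647608879233 w 59.60180541808326 grip 44.77935969829559
```

Nearly there, so I'm creeping in.

>>> {"fn": "servo_tool", "kwargs": {
  "commands": [0,0,0,0.001,0,0,1,0,0,0,0.001,-0.0003,0,1,0,0,0,0,0,0,1,0,0,0,0,0,0,1,0,0,0,0,0,0,1]
}}

```text
t: 10.1
tool_pos: [616.7, 169.9, 35.2]
tcp_rot: [[0.989, -0.147, -0.0], [-0.147, -0.989, 0.0], [-0.0, 0.0, -1.0]]
contact_force: [-4.6, 0.1, 4.6]
gripper_width: 59.9
grip_force: 44.8
```

```bash
python3 -c "from v import *;st()"
```

```text
t 10.1 vx,vy,z 585.3112918297987 258.1121454585238 35.207375638500295 F -4.592337910755301 -0.5885487148439448 4.618175718608083 yaw -0.1475064359840048 w 59.904794082780796 grip 44.816277623176575
```

>>> {"fn": "servo_tool", "kwargs": {
  "commands": [0,0,0,0.001,0,0,1,0,0,0,0,0,0,1,0,0,0,0,0,0,1,0,0,0,0,0,0,1,0,0,0,0,0,0,1]
}}

```text
t: 10.72
tool_pos: [617.2, 169.9, 35.2]
tcp_rot: [[0.989, -0.147, -0.0], [-0.147, -0.989, -0.0], [-0.0, 0.0, -1.0]]
contact_force: [-4.8, 0.9, 5.2]
gripper_width: 59.2
grip_force: 44.9
```

```bash
python3 -c "from v import *;st()"
```

```text
t 10.725 vx,vy,z 585.8300421442866 258.1544674819771 35.19986339572245 F -4.855020663504726 0.16443831401971293 5.190756504394457 yaw -0.14750027465307536 w 59.19756537571094 grip 44.90748345851898
```

>>> {"fn": "servo_tool", "kwargs": {
  "commands": [0,0,0,0,0,0.0006,1,0,0,0,0.0014,-0.0002,0,1,0,0,0,0,0,0,1,0,0,0,0,0,0,1,0,0,0,0,0,0,1]
}}

```text
t: 11.35
tool_pos: [618.1, 169.7, 35.2]
tcp_rot: [[0.989, -0.147, 0.0], [-0.147, -0.989, -0.0], [0.0, 0.0, -1.0]]
contact_force: [0.0, -0.8, -1.3]
gripper_width: 59.5
grip_force: 44.4
```

```bash
python3 -c "from v import *;st()"
```

```text
t 11.35 vx,vy,z 586.7502103782347 258.1016059805167 35.24906194605537 F 0.1466179711891277 -0.7601902299335166 -1.2953323607416747 yaw -0.14760285672323104 w 59.48653175659456 grip 44.44744884967804
```

>>> {"fn": "servo_tool", "kwargs": {
  "commands": [0,0,0,0.0014,-0.0002,0,1,0,0,0,0,0,0,1,0,0,0,0.001,-0.0002,0,1,0,0,0,0,0,0,1,0,0,0,0,0,0,1]
}}

```text
t: 11.98
tool_pos: [618.5, 169.7, 35.3]
tcp_rot: [[0.989, -0.147, -0.002], [-0.147, -0.989, -0.0], [-0.002, 0.0, -1.0]]
contact_force: [-4.1, 0.6, 0.8]
gripper_width: 59.6
grip_force: 44.5
```

```bash
python3 -c "from v import *;st()"
```

```text
t 11.975 vx,vy,z 587.1449274904519 258.12511298213656 35.281498404006186 F -4.145114858383485 0.01018573913444527 0.752454297628696 yaw -0.14752617375858135 w 59.59364530342117 grip 44.53332245349884
```

>>> {"fn": "servo_tool", "kwargs": {
  "commands": [0,0,0,0.0014,-0.0002,0,1,0,0,0,0,0,0,1,0,0,0,0,0,0,1,0,0,0,0,0,0,1,0,0,0,0,0,0,1]
}}

```text
t: 12.6
tool_pos: [618.5, 169.6, 35.3]
tcp_rot: [[0.989, -0.147, -0.003], [-0.147, -0.989, -0.0], [-0.003, 0.001, -1.0]]
contact_force: [-8.8, -0.4, 2.3]
gripper_width: 59.7
grip_force: 44.8
```

```bash
python3 -c "from v import *;st()"
```

```text
t 12.6 vx,vy,z 587.1483194818255 258.10757629835706 35.29340346357421 F -8.616963419943307 -1.6567005515309332 2.281852037431876 yaw -0.14753503227176146 w 59.74517780568106 grip 44.81493830680847
```

>>> {"fn": "servo_tool", "kwargs": {
  "commands": [0,0,0,0,0,0,1,0,0,0,0,0,0,1,0,0,0,0,0,0,1,0,0,0,0,0,0,1,0,0,0,0,0,0,1]
}}

```text
t: 13.22
tool_pos: [618.5, 169.7, 35.3]
tcp_rot: [[0.989, -0.147, -0.003], [-0.147, -0.989, -0.0], [-0.003, 0.0, -1.0]]
contact_force: [-9.4, 1.2, 3.3]
gripper_width: 59.5
grip_force: 44.8
```

>>> {"fn": "servo_tool", "kwargs": {
  "commands": [0,0,0,0,0,0,1,0,0,0,0,0,0,0.3,0,0,0,0,0,0,0,0,0,0,0,0,0,0,0,0,0,0,0,0,0]
}}

```text
t: 13.85
tool_pos: [620.3, 169.4, 35.6]
tcp_rot: [[0.989, -0.147, 0.001], [-0.147, -0.989, 0.0], [0.001, -0.0, -1.0]]
contact_force: [0.3, -0.2, 0.4]
gripper_width: 85.7
grip_force: 0.0
```

```bash
python3 -c "from v import *;st()"
```

```text
t 13.85 vx,vy,z 588.9618790754964 258.153127005769 35.621140689475475 F 0.31274573041094916 -0.12365756020447168 0.43857592296883907 yaw -0.1476187945575438 w 85.72590683609835 grip 0.0
```

>>> {"fn": "servo_tool", "kwargs": {
  "commands": [0,0,0,0,0,0.08,0,0,0,0,0,0,0.1,0,0,0,0,-0.114,0.017,0.02,0,0,0,0,-0.114,0.017,0,1,0,0,0,0,0,0,1]
}}

```text
t: 14.48
tool_pos: [502.2, 187.1, 135.7]
tcp_rot: [[0.989, -0.145, -0.003], [-0.145, -0.989, -0.0], [-0.003, 0.001, -1.0]]
contact_force: [1.2, 0.0, 1.0]
gripper_width: 51.4
grip_force: 0.0
```

>>> {"fn": "servo_tool", "kwargs": {
  "commands": [0,0,0,0,0,0,1,0,0,0,0,0,0,1,0,0,0,0,0,0,1,0,0,0,0,0,0,1,0,0,0,0,0,0,1]
}}

```text
t: 15.1
tool_pos: [506.1, 186.4, 135.3]
tcp_rot: [[0.989, -0.147, -0.0], [-0.147, -0.989, -0.0], [-0.0, 0.0, -1.0]]
contact_force: [0.1, 0.5, -0.2]
gripper_width: 0.2
grip_force: 0.0
```

Run:
```python
from v import *
st(); im=shot('wrist','w5.png')
c=cam('wrist'); np.savez('w5.npz',f=c[0],cx=c[1],cy=c[2],R=c[3],t=c[4])
```

```text
t 15.1 vx,vy,z 473.4682188662277 258.2887556889314 135.34616565956972 F 0.028899616790558066 0.5569122955654533 -0.16738078474424695 yaw -0.1476946926460423 w 0.17755693040637016 grip 0.0
```

View pics/w5.png

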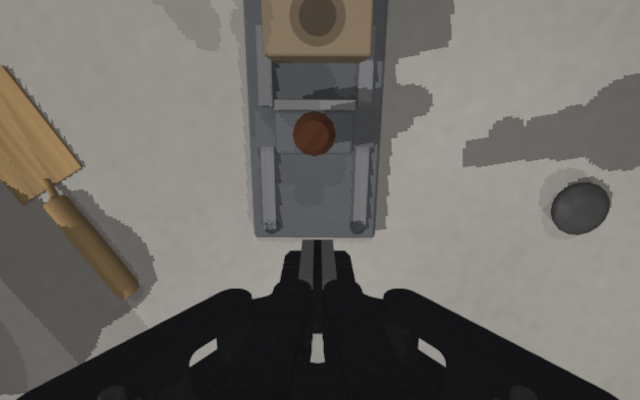

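The mould sits square in the vise at (318,30) with the sliding jaw still clear of it (plate edge at v≈104). The jaw's back face lies ahead of the closed fingers. I'll check the centring, then descend behind the jaw.

>>> {"fn": "servo_tool", "kwargs": {
  "commands": [0,0,0,0,0,-0.1,1,0,0,0,0,0,-0.08,1,0,0,0,0,0,-0.014,1,0,0,0,0.02,-0.003,0,1,0,0,0,0,0,0,1]
}}

```text
t: 15.78
tool_pos: [517.8, 184.9, 40.1]
tcp_rot: [[0.989, -0.147, 0.004], [-0.147, -0.989, 0.0], [0.004, -0.001, -1.0]]
contact_force: [-0.1, -0.6, -0.2]
gripper_width: 0.1
grip_force: 0.0
```

Run:
```python
from v import *
st(); d=np.load('w5.npz'); c=(float(d['f']),float(d['cx']),float(d['cy']),d['R'],d['t'])
im=cv2.imread('pics/w5.png')
for n,uv,z in[('mouldL',(265,54),75),('mouldR',(372,54),75),('pl',(274,102),58),('pr',(356,102),58)]:
    p=back('wrist',uv,z,c)[:2]; print(n,p@ux,p@uy)
```

```text
t 15.775 vx,vy,z 485.29075490852995 258.5582619557363 40.06262292505115 F -0.001335292763073449 -0.5942307114451677 -0.1555209619743531 yaw -0.14786131505047928 w 0.10872193896725231 grip 0.0
mouldL 566.312748911922 285.542485821536
mouldR 566.253850101303 227.54020351561266
pl 540.7589975265068 283.61780574923733
pr 540.7064917607328 233.59134455243964
```

>>> {"fn": "servo_tool", "kwargs": {
  "commands": [0,0,0,0.012,-0.0018,0,1,0,0,0,0.012,-0.0018,0,1,0,0,0,0.01,-0.0015,0,1,0,0,0,0.008,-0.0012,0,1,0,0,0,0.006,-0.0009,0,1]
}}

```text
t: 16.4
tool_pos: [538.5, 181.5, 38.7]
tcp_rot: [[0.989, -0.147, -0.004], [-0.147, -0.989, -0.0], [-0.004, 0.001, -1.0]]
contact_force: [-9.4, 0.8, 7.6]
gripper_width: -0.0
grip_force: 4.2
```

```bash
python3 -c "from v import *;st()"
```

```text
t 16.4 vx,vy,z 506.2601045732921 258.1641916926203 38.661073836061696 F -9.452845333317093 -0.5522226650729811 7.57341191474193 yaw -0.14733849974866242 w -0.01637326301152495 grip 4.245304092764854
```

>>> {"fn": "servo_tool", "kwargs": {
  "commands": [0,0,0,0.006,-0.0009,0.001,1,0,0,0,0.006,-0.0009,0,1,0,0,0,0.005,-0.0007,0,1,0,0,0,0,0,0,1,0,0,0,0,0,0,1]
}}

```text
t: 17.02
tool_pos: [547.0, 180.2, 38.7]
tcp_rot: [[0.989, -0.147, -0.004], [-0.147, -0.989, -0.0], [-0.004, 0.001, -1.0]]
contact_force: [-6.4, 0.2, 3.5]
gripper_width: -0.2
grip_force: 3.2
```

```bash
python3 -c "from v import *;st()"
```

```text
t 17.025 vx,vy,z 514.8131833032237 258.1223343615052 38.732061504767074 F -6.336771971660343 -0.7250551131849466 3.4802428386352955 yaw -0.14736419073591112 w -0.21448242849075008 grip 3.221918921917677
```

>>> {"fn": "servo_tool", "kwargs": {
  "commands": [0,0,0,0.003,-0.0004,0,1,0,0,0,0.003,-0.0005,0,1,0,0,0,0.002,-0.0003,0,1,0,0,0,0,0,0,1,0,0,0,0,0,0,1]
}}

```text
t: 17.65
tool_pos: [550.8, 179.6, 38.7]
tcp_rot: [[0.989, -0.147, -0.005], [-0.147, -0.989, -0.0], [-0.004, 0.001, -1.0]]
contact_force: [-7.3, 0.3, 2.9]
gripper_width: -0.1
grip_force: 3.7
```

```bash
python3 -c "from v import *;st()"
```

```text
t 17.65 vx,vy,z 518.6404106374124 258.0657345869048 38.70458565697039 F -7.2191506844366815 -0.7934209614542341 2.8987811876544427 yaw -0.14731228482513758 w -0.1414360596136035 grip 3.6687615886330605
```

>>> {"fn": "servo_tool", "kwargs": {
  "commands": [0,0,0,0.002,-0.0003,0,1,0,0,0,0.002,-0.0003,0,1,0,0,0,0,0,0,1,0,0,0,0,0,0,1,0,0,0,0,0,0,1]
}}

```text
t: 18.27
tool_pos: [552.0, 179.4, 38.7]
tcp_rot: [[0.989, -0.147, -0.006], [-0.147, -0.989, -0.0], [-0.006, 0.001, -1.0]]
contact_force: [-11.0, 1.2, 5.2]
gripper_width: -0.0
grip_force: 5.3
```

>>> {"fn": "servo_tool", "kwargs": {
  "commands": [0,0,0,0.002,-0.0003,0,1,0,0,0,0.001,-0.0001,0,1,0,0,0,0,0,0,1,0,0,0,0,0,0,1,0,0,0,0,0,0,1]
}}

```text
t: 18.9
tool_pos: [552.0, 179.4, 38.7]
tcp_rot: [[0.989, -0.146, -0.01], [-0.146, -0.989, -0.0], [-0.009, 0.002, -1.0]]
contact_force: [-16.7, 1.9, 9.6]
gripper_width: -0.2
grip_force: 8.5
```

Run:
```python
from v import *
st(); shot('wrist','w6.png')
```

```text
t 18.9 vx,vy,z 519.9195554532705 258.0649174802198 38.72355143739549 F -16.818029855961864 -0.5314573861557436 9.595819213735926 yaw -0.14694879099420932 w -0.23702427910577775 grip 8.450777381658554
```

View pics/w6.png

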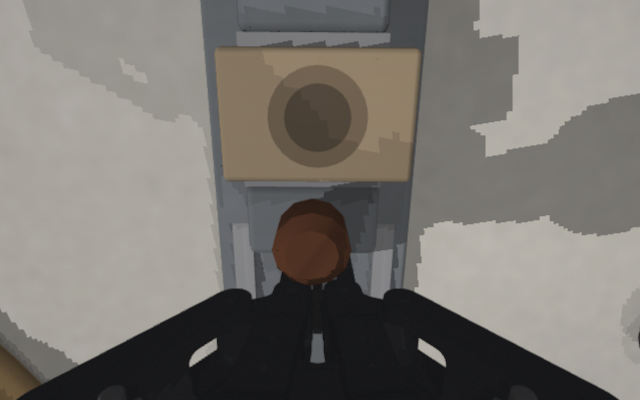

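The wrist view shows the mould at (318,115), straight between both jaws with its hollow centred on them. The push reads 16.8 N, so I'll add a touch more, then back off and rise.

>>> {"fn": "servo_tool", "kwargs": {
  "commands": [0,0,0,0.0008,-0.0001,0,1,0,0,0,0,0,0,1,0,0,0,0,0,0,1,0,0,0,0,0,0,1,0,0,0,0,0,0,1]
}}

```text
t: 19.58
tool_pos: [552.0, 179.4, 38.7]
tcp_rot: [[0.989, -0.146, -0.01], [-0.146, -0.989, -0.0], [-0.01, 0.002, -1.0]]
contact_force: [-18.7, 2.2, 11.7]
gripper_width: -0.1
grip_force: 9.3
```

>>> {"fn": "servo_tool", "kwargs": {
  "commands": [0,0,0,-0.02,0.003,0,1,0,0,0,-0.06,0.009,0,1,0,0,0,0,0,0.1,1,0,0,0,0,0,0.12,1,0,0,0,0,0,0,1]
}}

```text
t: 20.2
tool_pos: [518.5, 185.3, 153.5]
tcp_rot: [[0.989, -0.147, 0.01], [-0.147, -0.989, 0.001], [0.01, -0.003, -1.0]]
contact_force: [-0.4, 0.2, -0.9]
gripper_width: 0.1
grip_force: 0.0
```

Run:
```python
from v import *
st(); shot('wrist','w7.png')
```

```text
t 20.2 vx,vy,z 485.8716696282915 259.03238918846995 153.481697028088 F -0.447938267955341 0.13785877761621393 -0.9218339107643352 yaw -0.14731685574892484 w 0.1041231669642395 grip 0.0
```

View pics/w7.png

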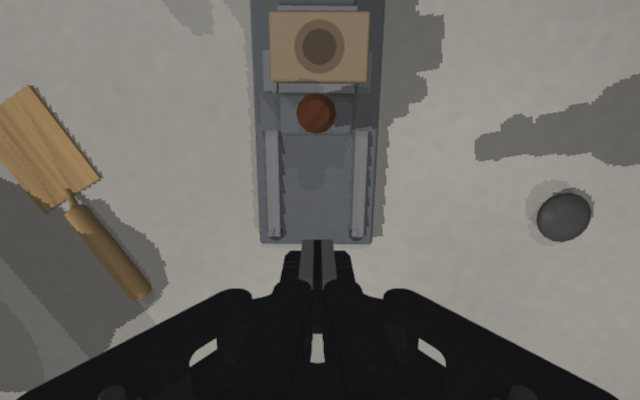

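The mould at (319,46) is clamped between both jaws, hollow up and centred, and the robot is clear of everything. Handing in.

```bash
python3 -c "from plant import ctrl;print(ctrl.hand_in())"
```

```text
the job is handed in; nothing more can be done
None
```

The job is handed in: the mould is clamped hollow up on the parallels, centred by eye to about 1–2 mm; it was pressed against the fixed jaw at about 9 N for over half a second, then the sliding jaw was pushed home at about 19 N, nothing else was touched, and it finished at about 20 s. No verdict was returned.

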